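Fit the keyed filter cap on the crankcase and hold it home

ROBOT

A 7-joint arm with a two-finger parallel gripper is mounted at the origin on the work surface. World frame = base frame: x ahead of the robot, y to its left, z up, the work surface at z = 0. Lengths are in m, angles in degrees, forces in N, time in s.
With the tool pointing down it reaches from about 0.4 to 0.875 m from the base axis. Payload 6.5 kg.
Tool frame: the origin (TCP) lies at the very end of the fingers, on their centre line; the grasp point (between the pads) lies 19 mm behind it (robot.tcp_to_grasp is the distance from the TCP to the grasp point, in m); z points along the fingers, y is the line along which they close (so a half turn about z gives the same grasp; the last joint's range is limited). The gripper opens to 85 mm and grips with 20 to 120 N. Pads are 22 mm wide; open, the fingers measure 114 mm over their backs; the gripper's body (76 mm by 85 mm) begins 54 mm behind the grasp point. The pads swing forward as they close: fully open they stand 13 mm farther back than shut.
Start: joints at [-3.793, 30.733, -0.252, 88.115, 0.149, 61.152, -4.079], TCP at [0.65, 0, 0.231] pointing down, gripper open.
Joint ranges: [-154.64, 154.64], [-21.42, 123.67], [-72.66, 72.17], [13.99, 137.28], [-74.86, 254.86], [10.95, 109.41], [-158.01, 158.01]. Speed limits (degrees/s): [136.94, 136.94, 180, 180, 180, 180, 180].

INTERFACE

Orientations are given as a 3x3 rotation matrix whose columns are the frame's x, y, z axes.
In Python, from bench import status, optics, robot, finder gives the robot as it stands.
- The arm moves only by the tool step_arm, never from a script. Its argument "rows" is a list that holds one entry, the list of rows, each a list of 4 numbers: the shift along the tool's x, y, z in cm, then the turn about the tool's z in rad. A call has exactly 8 rows; each row is the pose to reach, as a shift and turn from the pose commanded when the call began, along the tool's axes at that moment; what a row does not reach only later rows make up. A row lasts 1/12 s, in which the tool goes at most 41.7 mm and 7.16 degrees, less where a joint would pass 70% of its speed; a pose out of reach is approached as far as the arm can. A call with a gripper value outside its range is refused whole. "jaw" is the opening, from 0 (shut) to 1 (fully open), set as the call begins (left out, the last holds). The fingers move at their own pace and stop on an object; "squeeze" is the grip in N (left out, the last holds). Time passes only in rows, so rows that repeat a pose let the fingers close, or fill a call up. It gives the time, the measured TCP pose, the force, the opening and the grip force at its end, in the units of the state.
- status.read_state(): the state, without advancing time (a new reading comes with each control period).
- optics.grab_frame(name): name is "scene" or "side" or "wrist"; returns a dict with "frame" (420x560x3 uint8, blue, green, red), "fovy" (degrees; the focal length in pixels is half the picture's height over the tangent of half this angle, whatever the lens; pixels are square), "cx", "cy" (the principal point, pixels), "rvec" (rotation vector, rad) and "tvec" (3), from world to camera coordinates, as OpenCV has them. Camera axes: x right, y down, z forward; pixel columns grow to the right and rows downward; lengths in m; the calibration is good to about 2 mm. A picture is of the moment at which its call begins. There is no depth.
- robot.finish_job(): hands the job in; it is judged then, once.
Trained networks look in the newest picture that a camera, given by its name, has taken for a name from the list of things; names that differ only in an ending like _2 or _b are one class to them, and where a whole thing is asked for, a point or a joint stands for the part that bears it (a point fixed in the world has none). Each returns a list of dicts, best first, with "p" (0 to 1); they miss things now and then, are a little off and sometimes report something else, mostly with a low value. They report only what shows in the picture. A call takes as long as a camera call. They do not tell look-alikes from the thing itself.
- finder.boxes_of(query, camera): "position" ([row, column] as shares, 0 to 1, of the picture: columns of its width, rows of its height, amid what is visible of it).
The state is a dict: "time_s": time; "q": joint angles; "joint_velocities": joint speeds; "effort": joint torques, N m; "tcp_pos": TCP position; "eef_rot": TCP orientation; "wrist_force": force on the tool from outside, world axes, zero at the start; "wrist_torque": the same for the moment, N m; "grip_width": finger opening in m; "grasp_force": force on a finger pad.
Only numpy, scipy, OpenCV 4.12 (cv2) and the standard library are available. Lean on these libraries where they do the work, as an engineer would, in place of code of your own. Each camera call takes 0.05 s, during which the arm holds its last target. There are 200 camera calls.

TASK

Pick up the knurled oil-filter cap, set it over the spigot of the crankcase, and turn it under light downward pressure until the hidden keyways in its bore drop over the spigot's pins. Then push it fully home against the spring, its rim down on the seat, and finish while still holding it there with the gripper: if let go, the spring lifts it. Leave the piston, the bearing and the screwdriver where they lie.

Things in the scene. Friction and masses are not known exactly. Their poses are not given: they have to be found in the camera images.
- filter_cap: Round knurled aluminium cap, 56 mm diameter, 40 mm high, 0.10 to 0.17 kg, flat closed top, standing open side down on the bench. Origin: centre of its underside, z up. Bore 38 mm wide, 34 mm deep; inside the skirt three equal keyways 120 degrees apart, 10 mm wide, 15 mm deep from the lower rim, hidden from above, at an angle not told. It looks the same however turned.
- engine_case: Fixed aluminium crankcase half lying open side up, 220 mm (its x) by 180 mm (its y), walls 42 mm high, corner bosses 44 mm high, 10 mm in radius; origin at the centre of its underside. In its middle stands a boss (60 mm diameter, 52 mm high) that carries the 48 mm diameter seat ring and the spigot.
- seat (a point): Point on the spigot's vertical axis at the height of the seat ring's face, 58 mm above the bench, z up. The cap is home when its underside meets the seat. There is no lock: let go, the spring lifts it to about 8 mm above the seat.
- pin_tops (a point): Point on the spigot's axis 12 mm above the seat, level with the top side of its three radial pins: 120 degrees apart, 6 mm thick, reaching 23 mm from the axis. Their angle differs every time, is not told and does not follow the case. A cap not lined up rests on the pins, its underside at this height; lined up within about 5 degrees it drops. At most 120 degrees of turning either way gets there.
- spigot_top (a point): Point on the spigot's axis 30 mm above the seat: the top face of the steel spigot (36.4 mm diameter, its top 6 mm tapered to 27 mm). A spring plunger of 18 mm diameter stands out of it, to 42 mm above the seat. A lined-up cap drops 4 mm freely to the plunger, then must be pushed down 8 mm more against 4 N rising to 9 N.
- piston: Bystander: plain piston standing crown up, 52 mm diameter, 45 mm high, with dark ring grooves; origin at the centre of its underside.
- bearing: Bystander: flat steel bearing ring lying on the bench, 52 mm diameter, 15 mm high, 22 mm hole; origin at the centre of its underside.
- screwdriver: Bystander: screwdriver about 160 mm long lying on the bench along its x, origin near its middle.
Not all that is in view belongs to the job. What is shaped like the filter_cap but blue or orange is not meant.

How it is judged (in metres and radians):
On the way:
1. the cap is over the spigot, resting on its pins or lower (horizontal distance between filter_cap and seat below 0.005 m and z of filter_cap in the frame of seat below 0.016 m and angle between filter_cap's own z axis and vertical below 0.2 rad), for 0.1 s.
At the end, for the whole second after the job is handed in: Through the last second the cap's underside is within 2.5 mm of the seat, its axis within 4 mm of the spigot's and within 0.1 rad of upright, it is still (under 20 mm/s), and the fingers press on it with more than 3 N (z of filter_cap in the frame of seat below 0.0025 m and horizontal distance between filter_cap and seat below 0.004 m and angle between filter_cap's own z axis and vertical below 0.1 rad and linear speed of filter_cap below 0.02 m/s and contact force between the fingers and filter_cap above 3 N); the arm keeps its last pose, push and grip.
It fails at once if piston is pushed more than 40 mm from its place, or tipped (distance of piston from where it was at the start of the episode above 0.04 m or angle between piston's own z axis and vertical above 0.5 rad).
It fails at once if bearing is pushed more than 40 mm from its place, or tipped (distance of bearing from where it was at the start of the episode above 0.04 m or angle between bearing's own z axis and vertical above 0.5 rad).
It fails at once if screwdriver is pushed more than 40 mm from its place (distance of screwdriver from where it was at the start of the episode above 0.04 m).
It also fails if it takes over 72 s, if anything falls off the work surface, if the arm or the gripper's body presses on something with over 40 N, if the wrist force passes 120 N, or if a joint passes its speed limit or range.

## Working session

There is one attempt and no reset: what is moved stays moved. The work goes in short steps, Python scripts to look and compute and a tool call to move; the robot and the scene stay as the last step left them, time stands still between calls to the robot, and variables do not carry over. Pictures are saved under pics/ and viewed, at most 10 in all, crops included, and the job is handed in when it is done.

Besides the shell and the picture viewer there is one more tool, called after "Emit:" as a command line: name --argument value ..., lists and objects as JSON in quotes. step_arm: Moves the arm, as the interface text tells. Its arguments: {"type":"object","properties":{"rows":{"type":"array","items":{"type":"array","items":{"type":"array","items":{"type":"number"}}}},"jaw":{"type":"number"},"squeeze":{"type":"number"}},"required":["rows"]}

```bash
mkdir -p pics; cat > h.py <<'E'
import numpy as np,cv2
from bench import status,optics,robot,finder
def cam(n):
    d=optics.grab_frame(n);R=cv2.Rodrigues(np.array(d["rvec"],float))[0];t=np.array(d["tvec"],float).ravel()
    f=210/np.tan(np.radians(d["fovy"])/2);return d,R,t,f
def ray(c,u,v,z):
    d,R,t,f=c;C=-R.T@t;r=R.T@np.array([(u-d["cx"])/f,(v-d["cy"])/f,1]);return C+r*(z-C[2])/r[2]
def proj(c,p):
    d,R,t,f=c;q=R@np.array(p)+t;return f*q[0]/q[2]+d["cx"],f*q[1]/q[2]+d["cy"]
E
python3 - <<'E'
from h import *
s=status.read_state();print(s["time_s"],s["tcp_pos"],np.round(s["eef_rot"],3).tolist(),s["grip_width"])
ims=[]
for n in("scene","side","wrist"):
    c=cam(n);cv2.imwrite(f"pics/{n}.png",c[0]["frame"]);print(n,"C",np.round(-c[1].T@c[2],3),c[3])
    for q,z in(("filter_cap",.02),("engine_case",.03),("piston",.022),("bearing",.008),("screwdriver",.01),("spigot_top",.088)):
        for b in finder.boxes_of(q,n)[:4]:
            v,u=b["position"][0]*420,b["position"][1]*560
            print(q,round(b["p"],2),round(u),round(v),np.round(ray(c,u,v,z),3)[:2])
E
```

```text
0.0 [ 6.49367519e-01 -2.47746626e-05  2.30408570e-01] [[-0.0, 1.0, -0.002], [1.0, 0.0, -0.0], [-0.0, -0.002, -1.0]] 0.08544210112445509
scene C [ 1.487 -0.147  0.661] 446.0445693764591
filter_cap 0.87 159 256 [ 0.685 -0.387]
filter_cap 0.73 208 236 [ 0.616 -0.282]
filter_cap 0.7 253 254 [ 0.693 -0.174]
filter_cap 0.6 167 232 [ 0.59  -0.383]
engine_case 0.63 396 234 [0.654 0.163]
piston 0.63 206 207 [ 0.492 -0.298]
bearing 0.65 266 217 [ 0.527 -0.14 ]
screwdriver 0.52 292 244 [ 0.651 -0.083]
side C [ 0.267 -1.062  0.776] 523.7578753026502
filter_cap 0.82 331 241 [ 0.694 -0.19 ]
filter_cap 0.65 317 273 [ 0.622 -0.281]
filter_cap 0.64 320 312 [ 0.58  -0.391]
filter_cap 0.61 371 294 [ 0.699 -0.38 ]
engine_case 0.62 254 174 [0.611 0.149]
piston 0.79 262 294 [ 0.489 -0.305]
bearing 0.75 256 249 [ 0.527 -0.143]
screwdriver 0.75 290 222 [ 0.637 -0.075]
screwdriver 0.72 260 294 [ 0.489 -0.291]
spigot_top 0.92 253 174 [0.584 0.056]
wrist C [0.649 0.077 0.374] 332.3112591428939
filter_cap 0.9 263 363 [ 0.621 -0.252]
filter_cap 0.63 321 319 [ 0.695 -0.184]
engine_case 0.68 241 48 [0.608 0.124]
bearing 0.78 196 282 [ 0.539 -0.139]
screwdriver 0.85 280 245 [ 0.643 -0.088]
spigot_top 0.97 241 49 [0.614 0.115]
```

View pics/scene.png

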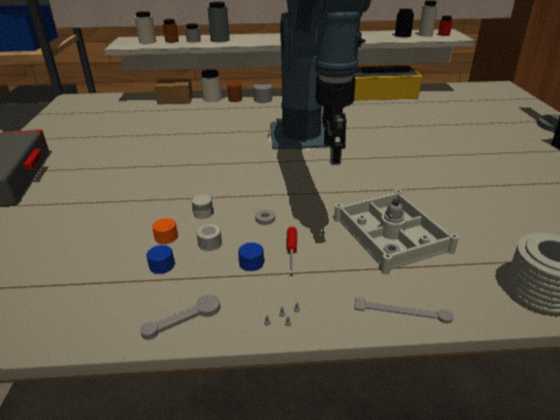

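View pics/side.png

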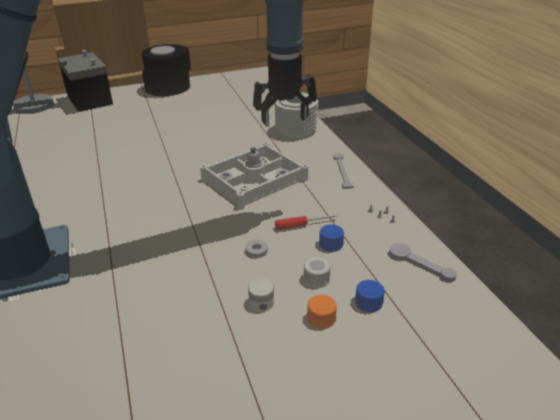

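Candidates in the scene picture are the grey one at (208,237), orange at (165,231), blue at (160,260) and (251,257), and the grey grooved one at (202,206). The last fits the piston. The grey one at (208,237) fits the cap, being uncoloured aluminium. I'll confirm it in a crop.

```bash
python3 - <<'E'
import cv2,numpy as np
a=cv2.imread("pics/scene.png");b=cv2.imread("pics/side.png");w=cv2.imread("pics/wrist.png")
g=lambda i,u,v,h=37:cv2.resize(i[v-h:v+h,u-h-13:u+h+13],(400,296),interpolation=cv2.INTER_CUBIC)
cv2.imwrite("pics/crop.png",np.vstack([np.hstack([g(a,208,228),g(b,300,278)]),np.hstack([g(a,395,220),g(b,253,170)])]))
E
```

```text
(no output)
```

View pics/crop.png

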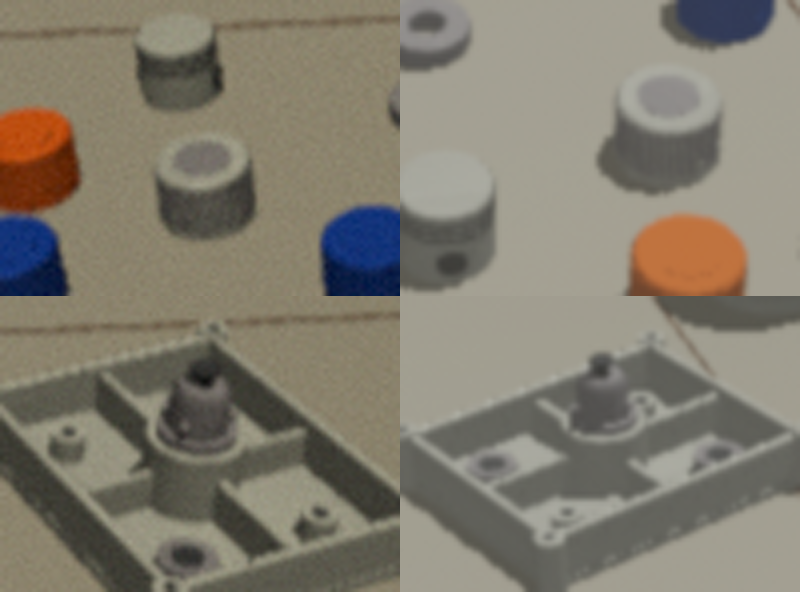

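View pics/wrist.png

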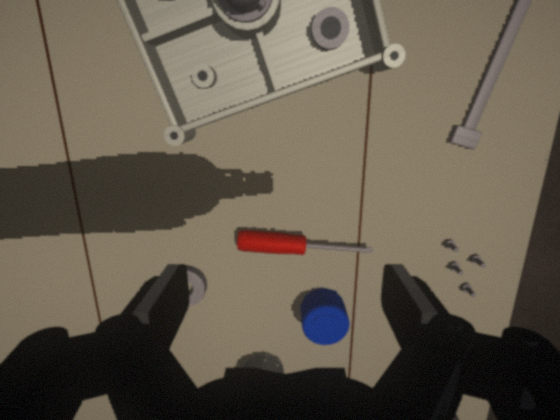

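The grey knurled cap with the flat grey disc on top, at scene (208,231) and side (317,265), is the one meant. The grooved grey one with the pin hole is the piston. The spigot's plunger top is at scene (396,201) and side (253,148).

```bash
python3 - <<'E'
from h import *
cs={n:cam(n) for n in("scene","side")}
def tri(pts):
    A=[];b=[]
    for n,u,v in pts:
        c=cs[n];C=-c[1].T@c[2];r=ray(c,u,v,0)-C;r/=np.linalg.norm(r);P=np.eye(3)-np.outer(r,r);A.append(P);b.append(P@C)
    return np.linalg.lstsq(np.vstack(A),np.hstack(b),rcond=None)[0]
for nm,z,p in(("cap",.04,[("scene",208.5,230.5),("side",317,265.2)]),("spig",.1,[("scene",395.7,200.7),("side",253.5,147.7)])):
    print(nm,np.round(tri(p),4),[np.round(ray(cs[n],u,v,z),4)[:2] for n,u,v in p])
E
```

```text
cap [ 0.6211 -0.2788  0.0394] [array([ 0.6215, -0.2785]), array([ 0.6209, -0.2797])]
spig [0.6195 0.1646 0.1017] [array([0.6189, 0.1643]), array([0.6205, 0.1701])]
```

Emit:
step_arm --rows '[[[-3.6, -0.4, 1.2, 0], [-7.2, -0.8, 2.4, 0], [-10.8, -1.2, 3.6, 0], [-14.4, -1.6, 4.8, 0], [-18, -2, 6, 0], [-21.6, -2.4, 7.2, 0], [-25, -2.7, 8.5, 0], [-27.9, -2.8, 10, 0]]]' --jaw 1 --squeeze 60

```text
time_s: 1.82
tcp_pos: [0.6213, -0.2825, 0.1313]
eef_rot: [[0.002, 1.0, 0.001], [1.0, -0.002, -0.002], [-0.002, 0.001, -1.0]]
wrist_force: [-0.3, -0.4, 0.7]
grip_width: 0.0855
grasp_force: 0.0
```

```bash
python3 - <<'E'
from h import *
c=cam("wrist");cv2.imwrite("pics/w2.png",c[0]["frame"])
s=status.read_state();print(s["time_s"],s["tcp_pos"],s["wrist_force"])
for b in finder.boxes_of("filter_cap","wrist")[:4]:
    v,u=b["position"][0]*420,b["position"][1]*560
    print(round(b["p"],2),round(u),round(v),np.round(ray(c,u,v,.04),4)[:2])
print(proj(c,[.6211,-.279,.04]))
E
```

```text
1.8667 [ 0.61769334 -0.28971886  0.12779829] [-3.64663531 -5.56602207 -0.97173167]
0.98 243 317 [ 0.5854 -0.376 ]
0.9 282 201 [ 0.6186 -0.2764]
0.78 362 313 [ 0.6842 -0.3725]
0.6 398 58 [ 0.6938 -0.1796]
(np.float64(285.70352161446823), np.float64(204.4100382692739))
```

View pics/w2.png

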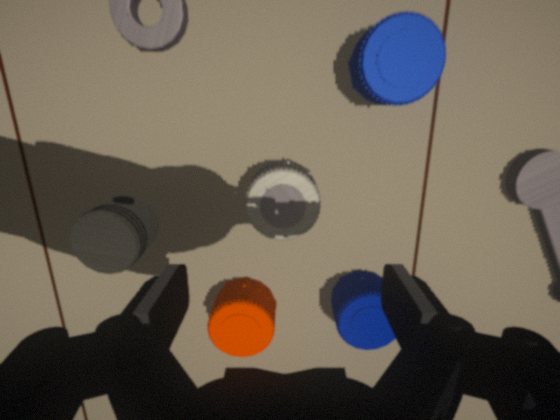

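The cap's disc is at (284,205) in the wrist picture, and the triangulated point projects to (286,204), so they agree. Next I'll descend around it.

Emit:
step_arm --rows '[[[0, 0, 0, 0], [0, 0, 0, 0], [0, 0, 2, 0], [0, 0, 4, 0], [0, 0, 6, 0], [0, 0, 7.5, 0], [0, 0, 8.5, 0], [0, 0, 8.5, 0]]]'

```text
time_s: 2.58
tcp_pos: [0.6212, -0.2772, 0.0444]
eef_rot: [[-0.002, 1.0, -0.003], [1.0, 0.002, 0.002], [0.002, -0.003, -1.0]]
wrist_force: [-0.1, 0.7, -0.2]
grip_width: 0.0854
grasp_force: 0.0
```

Emit:
step_arm --rows '[[[-0.1, 0, 1, 0], [-0.1, 0, 2, 0], [-0.1, 0, 2.8, 0], [-0.1, 0, 3.2, 0], [-0.1, 0, 3.2, 0], [-0.1, 0, 3.2, 0], [-0.1, 0, 3.2, 0], [-0.1, 0, 3.2, 0]]]'

```text
time_s: 3.25
tcp_pos: [0.6224, -0.2802, 0.0149]
eef_rot: [[0.0, 1.0, 0.001], [1.0, -0.0, -0.0], [-0.0, 0.001, -1.0]]
wrist_force: [0.2, 0.2, -0.1]
grip_width: 0.0854
grasp_force: 0.0
```

Emit:
step_arm --rows '[[[0, 0, 0, 0], [0, 0, 0, 0], [0, 0, 0, 0], [0, 0, 0, 0], [0, 0, 0, 0], [0, 0, 0, 0], [0, 0, 0, 0], [0, 0, 0, 0]]]' --jaw 0 --squeeze 60

```text
time_s: 3.92
tcp_pos: [0.6223, -0.2803, 0.015]
eef_rot: [[0.0, 1.0, 0.001], [1.0, -0.0, -0.0], [-0.0, 0.001, -1.0]]
wrist_force: [-1.4, 0.6, 4.9]
grip_width: 0.0545
grasp_force: 63.8
```

Grip is a little high, so I'll regrasp 8 mm lower.

Emit:
step_arm --rows '[[[0, 0, 0, 0], [0, 0, 0, 0], [0, 0, 0, 0], [0, 0, 0, 0], [0, 0, 0.4, 0], [0, 0, 0.8, 0], [0, 0, 0.8, 0], [0, 0, 0.8, 0]]]' --jaw 1

```text
time_s: 4.58
tcp_pos: [0.6216, -0.2798, 0.0057]
eef_rot: [[-0.0, 1.0, -0.001], [1.0, 0.0, 0.0], [0.0, -0.001, -1.0]]
wrist_force: [0.1, 1.0, -0.5]
grip_width: 0.0857
grasp_force: 0.0
```

Emit:
step_arm --rows '[[[0, 0, 0, 0], [0, 0, 0, 0], [0, 0, 0, 0], [0, 0, 0, 0], [0, 0, 0, 0], [0, 0, 0, 0], [0, 0, 0, 0], [0, 0, 0, 0]]]' --jaw 0 --squeeze 70

```text
time_s: 5.25
tcp_pos: [0.6224, -0.2803, 0.0069]
eef_rot: [[-0.0, 1.0, 0.001], [1.0, 0.0, -0.0], [-0.0, 0.001, -1.0]]
wrist_force: [-0.6, 0.7, 5.0]
grip_width: 0.0544
grasp_force: 74.2
```

Emit:
step_arm --rows '[[[0, 0, -0.5, 0], [0, 0, -1.5, 0], [0, 0, -3, 0], [0, 0, -5, 0], [0, 0, -8, 0], [0, 0, -11, 0], [0, 0, -14, 0], [0, 0, -15, 0]]]'

```text
time_s: 5.92
tcp_pos: [0.6246, -0.2812, 0.1628]
eef_rot: [[0.0, 1.0, 0.008], [1.0, -0.0, -0.003], [-0.003, 0.008, -1.0]]
wrist_force: [1.7, -0.8, -0.1]
grip_width: 0.0541
grasp_force: 73.9
```

Emit:
step_arm --rows '[[[3, 0, 0, 0], [7, 0, 0, 0], [11, 0, 0, 0], [15, 0, 0, 0], [19, 0, 0, 0], [23, 0, 0, 0], [27, 0, 0, 0], [30, 0, 0, 0]]]'

```text
time_s: 6.58
tcp_pos: [0.6214, 0.0246, 0.1567]
eef_rot: [[-0.003, 1.0, 0.0], [1.0, 0.003, 0.002], [0.002, 0.0, -1.0]]
wrist_force: [-0.2, 1.1, -1.3]
grip_width: 0.0542
grasp_force: 73.9
```

Emit:
step_arm --rows '[[[3, 0, 0, 0], [5, 0, 0, 0], [5, 0, 0, 0], [5, 0, 0, 0], [5, 0, 0, 0], [5, 0, 0, 0], [5, 0, 0, 0], [5, 0, 0, 0]]]'

```text
time_s: 7.25
tcp_pos: [0.622, 0.0687, 0.1563]
eef_rot: [[0.002, 1.0, 0.0], [1.0, -0.002, -0.0], [-0.0, 0.0, -1.0]]
wrist_force: [-0.3, -0.2, -0.8]
grip_width: 0.0542
grasp_force: 73.9
```

```bash
python3 - <<'E'
from h import *
c=cam("wrist");cv2.imwrite("pics/w3.png",c[0]["frame"])
s=status.read_state();print(s["time_s"],s["tcp_pos"],s["wrist_force"])
for p in([.6195,.1646,.1],[.6195,.17,.1]):print(np.round(proj(c,p),1))
for q in("spigot_top","seat"):
  for n in("wrist",):
    for b in finder.boxes_of(q,n)[:2]:
      v,u=b["position"][0]*420,b["position"][1]*560
      print(q,n,round(b["p"],2),round(u),round(v),np.round(ray(c,u,v,.095),4)[:2])
E
```

```text
7.3 [0.62205487 0.06899842 0.15632177] [-0.31613912  0.75227627 -1.05717275]
[281.6  64.5]
[281.6  53.9]
spigot_top wrist 0.88 261 94 [0.6075 0.1491]
seat wrist 0.77 264 95 [0.6091 0.1486]
```

View pics/w3.png

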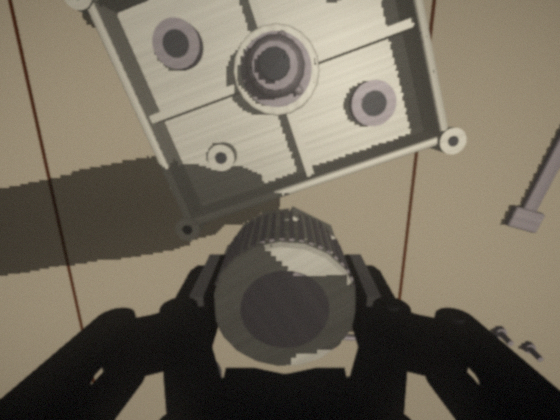

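Plunger top at about (273,62), boss ring about (276,69), and held cap disc about (285,308).

```bash
python3 - <<'E'
from h import *
c=cam("wrist");c2=cam("scene");c3=cam("side")
print("cap centre proj",np.round(proj(c,[.622,.069,.189]),1))
for u,v,z in((273,62,.1),(276,69,.052)):print(np.round(ray(c,u,v,z),4))
for n,k in(("scene",c2),("side",c3)):
  for p in([.6195,.1646,.1],[.616,.166,.1]):print(n,np.round(proj(k,p),1))
im=c[0]["frame"]
cr=lambda i,u,v,w,h,W,H:cv2.resize(i[v-h:v+h,u-w:u+w],(W,H),interpolation=cv2.INTER_CUBIC)
cv2.imwrite("pics/c3.png",np.vstack([cr(im,275,66,66,50,792,600)[:300*2],]))
cv2.imwrite("pics/s3.png",cr(c2[0]["frame"],395,210,33,25,396,300))
E
```

```text
cap centre proj [287.5 310.6]
[0.6146 0.1667 0.1   ]
[0.6151 0.1671 0.052 ]
scene [395.9 200.8]
scene [396.1 200. ]
side [253.8 148.6]
side [252.4 148.6]
```

View pics/c3.png

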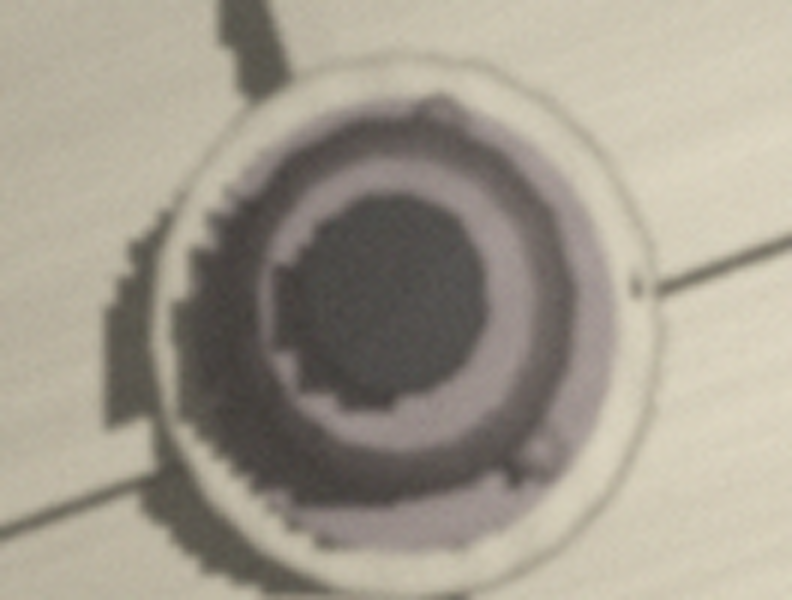

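Pins show at crop (437,105) and (537,450), but the keyways stay hidden. Fitted centres are plunger (274.7,64.5), spigot top (275.3,66.5) and boss (276.5,70.5).

```bash
python3 - <<'E'
from h import *
c=cam("wrist")
for u,v,z in((274.7,64.5,.1),(275.3,66.5,.088),(276.5,70.5,.052)):print(np.round(ray(c,u,v,z),4))
# held cap: top outline from the picture
g=c[0]["frame"];b=cv2.medianBlur(cv2.cvtColor(g,cv2.COLOR_BGR2GRAY),5)
h=cv2.HoughCircles(b[230:380,200:370],cv2.HOUGH_GRADIENT,1.2,20,param1=60,param2=18,minRadius=38,maxRadius=80)
for k in (h[0][:5] if h is not None else[]):print(k+[200,230,0],ray(c,k[0]+200,k[1]+230,.189))
s=status.read_state();print(s["tcp_pos"],s["time_s"])
E
```

```text
[0.6154 0.1658 0.1   ]
[0.6155 0.1659 0.088 ]
[0.6153 0.1666 0.052 ]
[282.20000458 289.40000153  75.19999695] [0.61996639 0.07871468 0.189     ]
[284.6000061  321.80000305  51.31999969] [0.62087199 0.06430144 0.189     ]
[300.20000458 303.80000305  55.27999878] [0.62685117 0.07242523 0.189     ]
[267.80000305 306.20000458  54.20000076] [0.61441806 0.07136575 0.189     ]
[305.00000763 283.40000153  52.40000153] [0.62852903 0.08127557 0.189     ]
[0.62196698 0.06996124 0.15626058] 7.6
```

Emit:
step_arm --rows '[[[2, -0.1, 0, 0], [5, -0.3, 0, 0], [8, -0.5, 0, 0], [9.7, -0.6, 0, 0], [9.7, -0.6, 1.5, 0], [9.7, -0.6, 3.5, 0], [9.7, -0.6, 5, 0], [9.7, -0.6, 5, 0]]]'

```text
time_s: 8.27
tcp_pos: [0.6136, 0.1665, 0.103]
eef_rot: [[-0.0, 1.0, -0.005], [1.0, 0.0, -0.002], [-0.002, -0.005, -1.0]]
wrist_force: [0.2, -0.7, -1.2]
grip_width: 0.0542
grasp_force: 73.9
```

Emit:
step_arm --rows '[[[0, 0, 0, 0], [0, 0, 0.4, 0], [0, 0, 0.8, 0], [0, 0, 1.2, 0], [0, 0, 1.5, 0], [0, 0, 1.8, 0], [0, 0, 1.8, 0], [0, 0, 1.8, 0]]]'

```text
time_s: 8.93
tcp_pos: [0.6159, 0.1662, 0.088]
eef_rot: [[0.0, 1.0, -0.0], [1.0, -0.0, -0.001], [-0.001, -0.0, -1.0]]
wrist_force: [0.1, -1.3, -2.5]
grip_width: 0.0542
grasp_force: 73.9
```

Emit:
step_arm --rows '[[[0, 0, 0.3, 0], [0, 0, 0.6, 0], [0, 0, 0.9, 0], [0, 0, 1.1, 0], [0, 0, 1.1, 0], [0, 0, 1.1, 0], [0, 0, 1.1, 0], [0, 0, 1.1, 0]]]'

```text
time_s: 9.6
tcp_pos: [0.6159, 0.1661, 0.0768]
eef_rot: [[0.0, 1.0, -0.0], [1.0, -0.0, -0.001], [-0.001, -0.0, -1.0]]
wrist_force: [0.2, -5.1, -3.8]
grip_width: 0.0546
grasp_force: 74.1
```

Emit:
step_arm --rows '[[[-0.06, 0, 0.1, 0], [-0.06, 0, 0.2, 0], [-0.06, 0, 0.3, 0], [-0.06, 0, 0.3, 0], [-0.06, 0, 0.3, 0], [-0.06, 0, 0.3, 0], [-0.06, 0, 0.3, 0], [-0.06, 0, 0.3, 0]]]'

```text
time_s: 10.27
tcp_pos: [0.6161, 0.1662, 0.076]
eef_rot: [[0.0, 1.0, 0.0], [1.0, -0.0, -0.0], [-0.0, 0.0, -1.0]]
wrist_force: [-4.0, -5.3, 13.3]
grip_width: 0.054
grasp_force: 76.0
```

Emit:
step_arm --rows '[[[0, 0, 0, 0.06], [0, 0, 0, 0.12], [0, 0, 0, 0.18], [0, 0, 0, 0.24], [0, 0, 0, 0.3], [0, 0, 0, 0.36], [0, 0, 0, 0.42], [0, 0, 0, 0.48]]]'

```text
time_s: 10.93
tcp_pos: [0.6172, 0.1658, 0.0762]
eef_rot: [[0.464, 0.886, 0.002], [0.886, -0.464, -0.0], [0.001, 0.002, -1.0]]
wrist_force: [-3.0, -5.6, 10.9]
grip_width: 0.0539
grasp_force: 75.7
```

Emit:
step_arm --rows '[[[0, 0, 0, 0.06], [0, 0, 0, 0.12], [0, 0, 0, 0.18], [0, 0, 0, 0.24], [0, 0, 0, 0.3], [0, 0, 0, 0.36], [0, 0, 0, 0.42], [0, 0, 0, 0.48]]]'

```text
time_s: 11.6
tcp_pos: [0.6173, 0.1658, 0.0762]
eef_rot: [[0.821, 0.571, 0.003], [0.571, -0.821, -0.0], [0.002, 0.002, -1.0]]
wrist_force: [-2.6, -5.6, 11.9]
grip_width: 0.0543
grasp_force: 75.6
```

Emit:
step_arm --rows '[[[0, 0, 0, 0.06], [0, 0, 0, 0.12], [0, 0, 0, 0.18], [0, 0, 0, 0.24], [0, 0, 0, 0.3], [0, 0, 0, 0.36], [0, 0, 0, 0.42], [0, 0, 0, 0.48]]]'

```text
time_s: 12.27
tcp_pos: [0.6174, 0.1656, 0.0761]
eef_rot: [[0.992, 0.128, 0.003], [0.128, -0.992, -0.0], [0.003, 0.001, -1.0]]
wrist_force: [-1.7, -6.6, 10.8]
grip_width: 0.0538
grasp_force: 75.4
```

Emit:
step_arm --rows '[[[0, 0, 0, 0.06], [0, 0, 0, 0.12], [0, 0, 0, 0.18], [0, 0, 0, 0.24], [0, 0, 0, 0.3], [0, 0, 0, 0.36], [0, 0, 0, 0.42], [0, 0, 0, 0.48]]]'

```text
time_s: 12.93
tcp_pos: [0.6168, 0.1654, 0.0744]
eef_rot: [[0.939, -0.345, 0.002], [-0.345, -0.939, -0.001], [0.002, 0.0, -1.0]]
wrist_force: [1.7, -6.1, -1.7]
grip_width: 0.0542
grasp_force: 74.3
```

It dropped in (z 2 mm lower, vertical force gone). Pushing down now.

Emit:
step_arm --rows '[[[0, 0, 0.15, 0], [0, 0, 0.3, 0], [0, 0, 0.45, 0], [0, 0, 0.6, 0], [0, 0, 0.7, 0], [0, 0, 0.7, 0], [0, 0, 0.7, 0], [0, 0, 0.7, 0]]]'

```text
time_s: 13.6
tcp_pos: [0.6171, 0.1653, 0.0683]
eef_rot: [[0.94, -0.342, 0.002], [-0.342, -0.94, -0.001], [0.002, 0.0, -1.0]]
wrist_force: [-1.3, -8.1, 6.2]
grip_width: 0.0545
grasp_force: 75.1
```

Emit:
step_arm --rows '[[[0, 0.05, 0.15, 0], [0, 0.05, 0.3, 0], [0, 0.05, 0.4, 0], [0, 0.05, 0.5, 0], [0, 0.05, 0.6, 0], [0, 0.05, 0.6, 0], [0, 0.05, 0.6, 0], [0, 0.05, 0.6, 0]]]'

```text
time_s: 14.27
tcp_pos: [0.6171, 0.1654, 0.0648]
eef_rot: [[0.94, -0.342, 0.002], [-0.342, -0.94, 0.001], [0.002, -0.001, -1.0]]
wrist_force: [-8.1, -7.0, 27.5]
grip_width: 0.0544
grasp_force: 77.2
```

Emit:
step_arm --rows '[[[0, 0, -0.05, 0], [0, 0, -0.05, 0], [0, 0, -0.05, 0], [0, 0, -0.05, 0], [0, 0, -0.05, 0], [0, 0, -0.05, 0], [0, 0, -0.05, 0], [0, 0, -0.05, 0]]]'

```text
time_s: 14.93
tcp_pos: [0.6171, 0.1653, 0.0648]
eef_rot: [[0.94, -0.342, 0.002], [-0.342, -0.94, 0.001], [0.002, -0.001, -1.0]]
wrist_force: [-6.9, -6.8, 23.2]
grip_width: 0.0539
grasp_force: 76.7
```

```bash
python3 - <<'E'
from h import *
o=[]
for n in("scene","side"):
    c=cam(n);u,v=map(int,proj(c,[.617,.166,.08]));o.append(cv2.resize(c[0]["frame"][v-40:v+40,u-40:u+40],(400,400),interpolation=cv2.INTER_CUBIC))
cv2.imwrite("pics/end.png",np.hstack(o));s=status.read_state();print(s["time_s"],s["tcp_pos"],s["wrist_force"],s["grasp_force"])
E
```

```text
15.0333 [0.61707706 0.16533814 0.06476812] [-7.02064859 -7.03250453 22.82516828] 76.68253996665953
```

View pics/end.png

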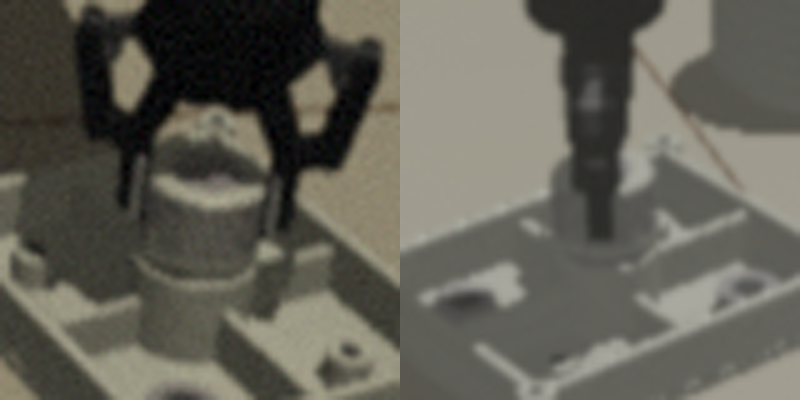

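The cap sits upright on the seat ring, at crop (200,260) in the scene view, with the jaws still closed on it. Its height did not change when I eased the push by 0.5 mm, so it is on the hard stop.

```bash
python3 -c "
from bench import robot
print(robot.finish_job())"
```

```text
the job is handed in; nothing more can be done
None
```

I handed the job in at about 15 s of the 72 s allowed, with the cap keyed over the pins, pressed onto the seat at about 23 N and still gripped at about 77 N; no verdict came back.

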